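Draw a batch of grinding balls from the media hopper

TASK

Set the steel sample pan down flat on the bench so that the hopper's chute will empty into it, and only then take the red grip and draw the slide gate out until it hits its end stop, so that all five ceramic balls roll into the pan. Let go, leaving the gate fully out and the balls in the pan standing flat, and leave the other things on the bench where they are.

Things in the scene. Friction and masses are not known exactly. Their poses are not given: they have to be found in the camera images.
- feeder: Bench hopper for mill grinding balls, fixed. Origin on the bench below the centre of its throat, z up. The open chute slopes down toward its -x; the slide gate, flat under the throat, draws out toward its -y. A 30 mm steel column rises 152 mm toward +x from a black base plate 240 mm wide (y), 15 mm high, reaching from x = -30 to +190 mm.
- hopper_rim (a point): Centre of the hopper's open mouth: a steel cone 304 mm across and 331 mm above the bench here, narrowing at about 49 degrees from vertical to a throat 76 mm across at height 233 mm. The cone overhangs the gate's grip, so the grip is reached at a slant from the feeder's -y side, tool leaning back toward -y 30 to 50 degrees from vertical.
- chute_lip (a point): Middle of the lower edge of the steel chute (80 mm wide, side walls 44 mm, slope 30 degrees), 135 mm toward -x from the feeder's origin, 70 mm above the bench (underside 66 mm). Axes as the feeder's. Balls roll off here toward -x at about 1 m/s and land 60 to 80 mm beyond the edge, so the pan stands mostly beyond it, its near wall just under the chute.
- gate (a joint): Draw of the slide gate, m: 0 shut, grows as it is drawn out level toward the feeder's -y; the end stop (ears on the plate meet two stop bolts) is at 0.075. It slides with about 4 N of drag, a little more when fast, and stays where it is left. The last balls fall only near the end of the stroke.
- gate_grip (a point): Centre of the red upright grip on the outer end of the gate plate: a block 16 mm thick (feeder x), 56 mm long (feeder y, along the draw), 44 mm high; pinch it across the 16 mm. With the gate shut it is 122 mm toward -y from the feeder's origin, 219 mm above the bench. Axes as the feeder's. The 78 mm wide gate plate's top lies 10 mm below this point.
- pan: Loose steel sample pan, 180 (x) by 140 (y) by 50 mm high, walls and floor 4 mm, about 0.45 kg. A blue grip bar outside the middle of each long wall (at +y and -y): 80 mm long, 14 mm thick, 22 to 50 mm above the underside. Wall and bar together are 18 mm across, from 66 to 84 mm off the pan's middle line. Origin under the centre of the floor, z up.
- ball0_center (a point): Centre of a white ceramic grinding ball, 25 mm across, 31 g; all five start lying on the shut gate in the hopper's throat.
- ball1_center (a point): Centre of a white ceramic grinding ball, 25 mm across, 31 g; all five start lying on the shut gate in the hopper's throat.
- ball2_center (a point): Centre of a white ceramic grinding ball, 25 mm across, 31 g; all five start lying on the shut gate in the hopper's throat.
- ball3_center (a point): Centre of a white ceramic grinding ball, 25 mm across, 31 g; all five start lying on the shut gate in the hopper's throat.
- ball4_center (a point): Centre of a white ceramic grinding ball, 25 mm across, 31 g; all five start lying on the shut gate in the hopper's throat.
- mill_jar: Dark steel grinding jar with lid and knob, 86 mm across, 95 mm high; a bystander, loose. Origin in the middle of its underside.
- reagent: Amber glass bottle, 64 mm across, 150 mm high; a bystander, loose. Origin in the middle of its underside.
- beaker: Glass beaker, 72 mm across, 95 mm high; a bystander, loose. Origin in the middle of its underside.
- spatula: Spatula lying on the bench, along its x; a bystander, loose. Origin in the middle of its underside.
- brush: Brush lying on the bench, along its x; a bystander, loose. Origin in the middle of its underside.
- dishes: Stack of round culture dishes, 90 mm across, 42 mm high; a bystander, loose. Origin in the middle of its underside.
- tip_rack: White divided plastic box, 90 by 130 by 60 mm high; a bystander, loose. Origin in the middle of its underside.

How it is judged (in metres and radians):
On the way, in this order (a step that is already met when the one before it is completed fails the run):
1. the pan stands flat on the bench with the chute's lower edge over it, the gate still shut (x of chute_lip in the frame of pan between -0.09 and 0.09 m and y of chute_lip in the frame of pan between -0.075 and 0.075 m and height (world z) of pan below 0.006 m and angle between pan's own z axis and vertical below 0.04 rad and linear speed of pan below 0.03 m/s and value of joint gate below 0.012 m), for 0.2 s.
2. the gate is drawn out to its end stop (value of joint gate above 0.071 m), for 0.2 s.
At the end, for the whole second after the job is handed in: The gate is at its end stop (within 4 mm), the pan stands flat on the bench (raised less than 6 mm, tilted less than 0.04 rad) at rest, and all five balls lie inside it (value of joint gate above 0.071 m and height (world z) of pan below 0.006 m and angle between pan's own z axis and vertical below 0.04 rad and linear speed of pan below 0.03 m/s and x of ball0_center in the frame of pan between -0.09 and 0.09 m and y of ball0_center in the frame of pan between -0.07 and 0.07 m and z of ball0_center in the frame of pan between 0 and 0.05 m and x of ball1_center in the frame of pan between -0.09 and 0.09 m and y of ball1_center in the frame of pan between -0.07 and 0.07 m and z of ball1_center in the frame of pan between 0 and 0.05 m and x of ball2_center in the frame of pan between -0.09 and 0.09 m and y of ball2_center in the frame of pan between -0.07 and 0.07 m and z of ball2_center in the frame of pan between 0 and 0.05 m and x of ball3_center in the frame of pan between -0.09 and 0.09 m and y of ball3_center in the frame of pan between -0.07 and 0.07 m and z of ball3_center in the frame of pan between 0 and 0.05 m and x of ball4_center in the frame of pan between -0.09 and 0.09 m and y of ball4_center in the frame of pan between -0.07 and 0.07 m and z of ball4_center in the frame of pan between 0 and 0.05 m); the robot touches nothing.
It fails at once if a bystander is shifted more than 40 mm (distance of any of mill_jar, reagent, beaker, spatula, brush, dishes, tip_rack from where it was at the start of the episode above 0.04 m).
It fails at once if an upright bystander is knocked over (angle between any of mill_jar, reagent, beaker, dishes, tip_rack's own z axis and vertical above 0.6 rad).
It also fails if it takes over 58 s, if anything falls off the work surface, if the arm or the gripper's body presses on something with over 40 N, if the wrist force passes 120 N, or if a joint passes its speed limit or range.

ROBOT

A 6-joint arm with a two-finger parallel gripper is mounted at the origin on the work surface. World frame = base frame: x ahead of the robot, y to its left, z up, the work surface at z = 0. Lengths are in mm, angles in degrees, forces in N, time in s.
With the tool pointing down it reaches from about 300 to 850 mm from the base axis. Payload 4.2 kg.
Tool frame: the origin (TCP) lies midway between the tips of the shut fingers; the grasp point (between the pads) lies 19 mm behind it; y points along the fingers, z is the direction in which the jaws open and shut, and the axes are right-handed (so a half turn about y gives the same grasp; the last joint's range is limited). The gripper opens to 91 mm and grips with 3 to 60 N. Pads are 32 mm wide; open, the fingers measure 118 mm over their backs; the gripper's body (76 mm by 178 mm) begins 60 mm behind the grasp point.
Start: joints at [-64.343, 18.312, 89.639, -0, 72.044, -1.146], TCP at [259.287, -513.238, 213.976] pointing down, gripper open.
Joint ranges: [-177.97, 177.97], [-48.28, 115.42], [12.27, 149.76], [-77.06, 257.06], [2.81, 150.46], [-146.56, 146.56]. Speed limits (degrees/s): [147.25, 147.25, 180, 180, 180, 180].

INTERFACE

Orientations are given as [roll, pitch, yaw] about the fixed x, y, z axes, in that order (R = Rz(yaw) Ry(pitch) Rx(roll)).
In Python, from workcell import env gives the robot as it stands.
- The arm moves only by the shell command python3 -m handwheel 'ROWS' [FORCE]. ROWS is JSON, a list of rows, each a list of 3 entries, a list of its own where there are three numbers: the opening, from 0 (shut) to 1 (fully open), then the shift along the tool's x, y, z in mm, then the turn, a rotation vector about the tool's x, y, z in degrees. A call has exactly 10 rows; each row shifts and turns the commanded pose from where the row before left it, along the tool's axes as they then stand; what a row does not reach is not made up. A row lasts 1/12 s, in which the tool goes at most 41.7 mm and 7.16 degrees, less where a joint would pass 70% of its speed; a pose out of reach is approached as far as the arm can. A call is refused whole if a number of a shift passes 41.7 or a number of a turn 7.16, either way. A call with a gripper value outside its range is refused whole. The fingers move at their own pace and stop on an object; FORCE is the grip in N (left out, the last holds). Time passes only in rows, so rows that do not move let the fingers close, or fill a call up. It gives the time, the measured TCP pose, the force and the opening at its end, in the units of the state.
- env.state(): the state, without advancing time (a new reading comes with each control period).
- env.grab_frame(name): name is "side" or "top" or "wrist"; returns the picture (384x512x3 uint8, red, green, blue); there is no depth.
- env.camera_info(name): a dict with "fx", "fy", "cx", "cy" (pixels), "k1" (the pictures are not rectified: a ray, as slopes to the right and down, at radius r is drawn at 1 + k1 r^2 times it, then the intrinsics apply), "camera_from_world" (4x4, takes a point from world to camera coordinates); the wrist camera has in their place "mount" (4x4, takes a point from camera to tool coordinates, whose origin is the TCP and whose axes are the tool frame's). Camera axes: x right, y down, z forward; pixel columns grow to the right and rows downward; lengths in mm; the calibration is good to about 2 mm. A picture is of the moment at which its call begins: read the wrist's pose just before it. camera_info takes no time and is no camera call.
- env.job_done(): hands the job in, once; it reports no verdict.
Trained networks look in the newest picture that a camera, given by its name, has taken for a name from the list of things; names that differ only in an ending like _2 or _b are one class to them, and where a whole thing is asked for, a point or a joint stands for the part that bears it (a point fixed in the world has none). Each returns a list of dicts, best first, with "p" (0 to 1); they miss things now and then, are a little off and sometimes report something else, mostly with a low value. They report only what shows in the picture. A call takes as long as a camera call.
- env.masks_of(camera, label): "region" (384x512 bool, what is visible of it) and "location" ([column, row] in pixels, amid what is visible of it).
The state is a dict: "time_s": time; "qpos": joint angles; "qvel": joint speeds; "effort": joint torques, N m; "ee_pos": TCP position; "ee_rot": TCP orientation; "force": force on the tool from outside, world axes, zero at the start; "torque": the same for the moment, N m; "gripper_width": finger opening in mm.
Only numpy, scipy, OpenCV 4.12 (cv2) and the standard library are available. Lean on these libraries where they do the work, as an engineer would, in place of code of your own. Each camera call takes 0.05 s, during which the arm holds its last target.

## Working session

There is one attempt and no reset: what is moved stays moved. The work goes in short steps, Python scripts to look and compute and a shell command to move; the robot and the scene stay as the last step left them, time stands still between calls to the robot, and variables do not carry over. Pictures are saved under pics/ and viewed, and the job is handed in when it is done.

```bash
ls; mkdir -p pics; python3 - <<'E'
from workcell import env
import cv2,json
print(env.state())
for n in ("side","top","wrist"):
    f=env.grab_frame(n); cv2.imwrite(f"pics/{n}0.png",f[:,:,::-1])
    print(n,env.camera_info(n))
E
```

```text
pics
{'time_s': 0.0, 'qpos': array([-6.43436032e+01,  1.83505763e+01,  8.97071196e+01,  6.36590183e-05,
        7.20425242e+01, -1.14522471e+00]), 'qvel': array([ 0.00099866,  0.01807241,  0.00937978, -0.05542247,  0.00889138,
        0.03111188]), 'effort': array([-1.10248253e-03, -4.12465560e+01, -2.31976533e+01,  7.27452594e-02,
        4.55895730e-02, -1.26621212e-04]), 'ee_pos': array([ 259.05711814, -512.76956162,  213.12611196]), 'ee_rot': array([-9.01001989e+01,  2.06357138e-03, -1.53198400e+02]), 'force': array([-0.08032666,  0.60197755,  0.38858052]), 'torque': array([ 0.00305795, -0.02157844, -0.00494511]), 'gripper_width': 91.11960108375618}
side {'fx': 474.9932405502753, 'fy': 474.9932405502753, 'cx': 255.32007265259605, 'cy': 189.7553164522976, 'k1': -0.15315130556855497, 'camera_from_world': array([[-9.84227370e-01, -1.76885019e-01,  2.85904405e-03,
         5.11438554e+02],
       [-1.30195949e-01,  7.13308184e-01, -6.88651181e-01,
         2.20806895e+02],
       [ 1.19772698e-01, -6.78161577e-01, -7.25087151e-01,
         1.61264828e+03],
       [ 0.00000000e+00,  0
[... 347 characters left out ...]
94900149e-02,
         5.18051679e+02],
       [ 6.95484643e-02,  9.30798183e-03, -9.97535149e-01,
         1.27501679e+03],
       [ 0.00000000e+00,  0.00000000e+00,  0.00000000e+00,
         1.00000000e+00]])}
wrist {'fx': 268.7852615588045, 'fy': 268.7852615588045, 'cx': 253.32702069243612, 'cy': 192.48349600079123, 'k1': -0.018157970919760572, 'mount': array([[-1.00535781e-03,  9.66185050e-01,  2.57847703e-01,
        -7.37976629e+01],
       [ 4.06885754e-04, -2.57847417e-01,  9.66185564e-01,
        -1.71594664e+02],
       [ 9.99999412e-01,  1.07627676e-03, -1.33898018e-04,
        -8.26951071e-01],
       [ 0.00000000e+00,  0.00000000e+00,  0.00000000e+00,
         1.00000000e+00]])}
```

View pics/side0.png

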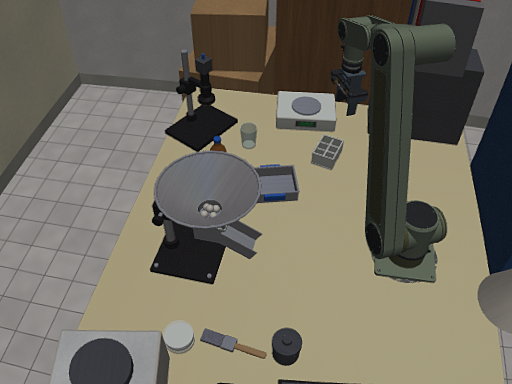

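View pics/top0.png

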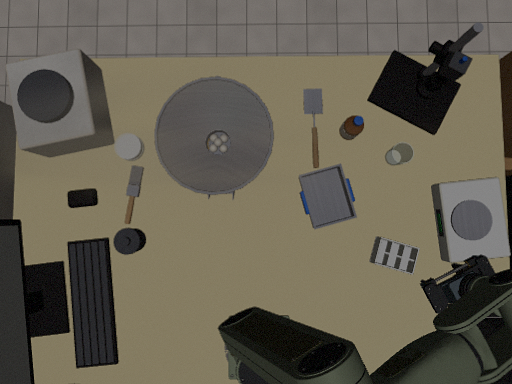

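View pics/wrist0.png

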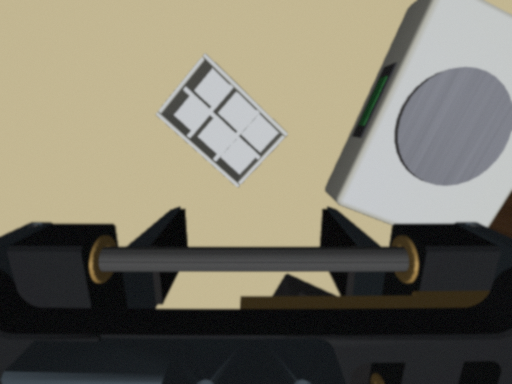

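The side view shows the hopper (207,195), chute (240,238) and pan (278,183). In the top view the hopper is at (215,135), the chute tip at (222,195), and the pan at (327,196) with its blue bars left and right. Next I'll measure them.

```bash
cat > h.py <<'E'
import numpy as np, cv2
from workcell import env
from scipy.spatial.transform import Rotation as Rn
def K(ci): return np.array([[ci['fx'],0,ci['cx']],[0,ci['fy'],ci['cy']],[0,0,1.]])
def Rm(rpy): return Rn.from_euler('xyz',rpy,degrees=True).as_matrix()
def cam(n,st=None):
    ci=env.camera_info(n)
    if n=='wrist':
        st=st or env.state(); T=np.eye(4);T[:3,:3]=Rm(st['ee_rot']);T[:3,3]=st['ee_pos']
        return ci,T@ci['mount']
    return ci,np.linalg.inv(ci['camera_from_world'])
def ray(n,uv,st=None):
    ci,W=cam(n,st); D=np.array([ci['k1'],0,0,0])
    p=cv2.undistortPoints(np.array(uv,float).reshape(-1,1,2),K(ci),D)[:,0]
    d=np.c_[p,np.ones(len(p))]@W[:3,:3].T
    return W[:3,3],d
def atz(n,uv,z,st=None):
    o,d=ray(n,uv,st); return o+d*((z-o[2])/d[:,2])[:,None]
def proj(n,P,st=None):
    ci,W=cam(n,st); C=np.linalg.inv(W); P=np.atleast_2d(np.array(P,float))
    rv=cv2.Rodrigues(C[:3,:3])[0]
    return cv2.projectPoints(P,rv,C[:3,3],K(ci),np.array([ci['k1'],0,0,0.]))[0][:,0]
def tri(n1,u1,n2,u2):
    o1,d1=ray(n1,u1);o2,d2=ray(n2,u2);out=[]
    for a,b in zip(d1,d2):
        s=np.linalg.lstsq(np.c_[a,-b],o2-o1,rcond=None)[0]
        out.append(np.r_[(o1+a*s[0]+o2+b*s[1])/2,np.linalg.norm(o1+a*s[0]-o2-b*s[1])])
    return np.array(out)
def grab(n,name,crop=None,f=1):
    im=env.grab_frame(n)[:,:,::-1].copy()
    if crop: x0,y0,x1,y1=crop; im=im[y0:y1,x0:x1]
    if f!=1: im=cv2.resize(im,None,fx=f,fy=f,interpolation=cv2.INTER_CUBIC)
    cv2.imwrite('pics/'+name,im); return im
def shift(dw,rpy=None):
    R=Rm(env.state()['ee_rot'] if rpy is None else rpy); return R.T@np.array(dw,float)
E
python3 - <<'E'
from h import *
np.set_printoptions(precision=1,suppress=True)
for c in("top","side"):
    grab(c,c+'1.png')
    for l in("pan","hopper_rim","chute_lip","gate_grip","gate","feeder","ball0_center","reagent","beaker","brush","tip_rack","mill_jar","dishes","spatula"):
        for m in env.masks_of(c,l)[:2]:
            r=m['region']; ys,xs=np.nonzero(r)
            print(c,l,round(m['p'],2),np.array(m['location']),r.sum(),(xs.min(),ys.min(),xs.max(),ys.max()) if len(xs) else '', atz(c,[m['location']],0)[0])
E
python3 - <<'E'
import cv2
a=cv2.imread('pics/top1.png')[50:250,140:400];cv2.imwrite('pics/topc.png',cv2.resize(a,None,fx=3,fy=3,interpolation=2))
a=cv2.imread('pics/side1.png')[110:290,130:330];cv2.imwrite('pics/sidec.png',cv2.resize(a,None,fx=3.3,fy=3.3,interpolation=2))
E
```

```text
top pan 0.63 [325.  196.2] 2776 (np.int64(299), np.int64(164), np.int64(356), np.int64(228)) [ 499.3 -228.7    0. ]
top hopper_rim 0.65 [214.  129.5] 10742 (np.int64(154), np.int64(77), np.int64(273), np.int64(196)) [734.3 153.    0. ]
top chute_lip 0.55 [212.9 128.9] 10959 (np.int64(154), np.int64(76), np.int64(274), np.int64(198)) [736.4 156.8   0. ]
top gate_grip 0.72 [209.5 143.6] 81 (np.int64(207), np.int64(133), np.int64(230), np.int64(154)) [684.8 168.5   0. ]
top gate 0.44 [217.7 135.4] 68 (np.int64(207), np.int64(132), np.int64(229), np.int64(153)) [713.4 140.    0. ]
top feeder 0.82 [213.2 132.3] 10816 (np.int64(154), np.int64(76), np.int64(273), np.int64(195)) [724.4 155.7   0. ]
top ball0_center 0.57 [217.8 128.5] 10747 (np.int64(154), np.int64(76), np.int64(272), np.int64(194)) [737.7 139.7   0. ]
top ball0_center 0.56 [213.1 140.1] 20 (np.int64(211), np.int64(135), np.int64(215), np.int64(139)) [697. 156.   0.]
top reagent 0.66 [353.5 125.9] 500 (np.int64(339), np.int64(115), np.int64(363), np.int64(140)) [ 743.1 -331.9    0. ]
top beaker 0.67 [402.  152.8] 488 (np.int6
[... 2100 characters left out ...]
aker 0.84 [249.3 133.6] 434 (np.int64(240), np.int64(122), np.int64(257), np.int64(149)) [ 641.9 -533.1    0. ]
side brush 0.61 [226.6 342.1] 699 (np.int64(201), np.int64(328), np.int64(266), np.int64(358)) [530.5 422.8   0. ]
side tip_rack 0.57 [329.8 152.9] 776 (np.int64(311), np.int64(135), np.int64(343), np.int64(169)) [ 289.5 -471.7    0. ]
side mill_jar 0.96 [286.7 345.2] 921 (np.int64(272), np.int64(328), np.int64(301), np.int64(365)) [353.1 400.9   0. ]
side mill_jar 0.51 [199.7 210.7] 10796 (np.int64(150), np.int64(151), np.int64(261), np.int64(284)) [739.8 -66.3   0. ]
side dishes 0.8 [182.2 335.9] 843 (np.int64(163), np.int64(320), np.int64(194), np.int64(353)) [666.1 428.3   0. ]
```

View pics/topc.png

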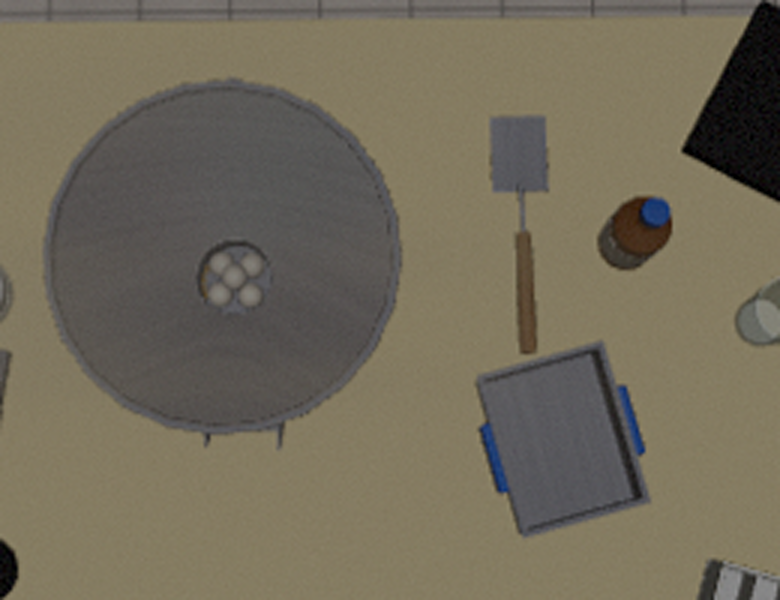

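View pics/sidec.png

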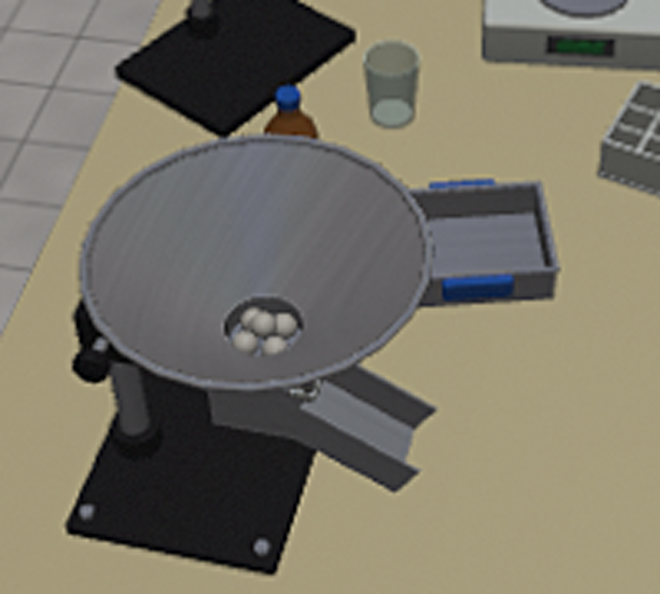

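```bash
cat > fit.py <<'E'
from h import *
from scipy.optimize import least_squares
np.set_printoptions(precision=1,suppress=True)
tc=lambda p:(np.array(p,float)/3+[140,50]); sc=lambda p:(np.array(p,float)/3.3+[130,110])
def T(q,L):
    L=np.atleast_2d(np.array(L,float)); c,s=np.cos(q[2]),np.sin(q[2]); return np.c_[q[0]+c*L[:,0]-s*L[:,1],q[1]+s*L[:,0]+c*L[:,1],L[:,2]]
def fit(obs,q0):
    f=lambda q:np.concatenate([(proj(n,T(q,L))-uv).ravel() for n,L,uv in obs])
    r=least_squares(f,q0,loss='soft_l1'); return r.x,r.fun
E
python3 - <<'E'
from fit import *
t=cv2.imread('pics/top1.png');s=cv2.imread('pics/side1.png')
# rim
m=env.masks_of('top','feeder')[0]['region'];c=max(cv2.findContours(m.astype(np.uint8),0,1)[0],key=len)
e=cv2.fitEllipse(c);print('rim top ellipse',e, atz('top',[e[0]],331))
m=env.masks_of('side','feeder')[0]['region']
o=[("side",[[190,120,15],[-30,120,15]],sc([[68,526],[275,571]])),
("top",[[-157,40,108],[-157,-40,108]],tc([[207,446],[281,448]])),
("side",[[-157,-40,108],[-157,40,108],[-135,-40,70],],sc([[436,409],[418,472],[410,455]])[:2] if 0 else sc([[436,409],[418,472],[408,455]])),
("top",[[0,0,331]],np.array([e[0]]))]
q,f=fit(o,[690,140,0]);print('feeder',q[:2],np.degrees(q[2]),f)
p=[("top",[[90,70,50],[90,-70,50],[-90,-70,50],[-90,70,50]],tc([[478,378],[602,344],[648,500],[523,535]])),
("side",[[-90,-70,50],[-90,70,50]],sc([[541,182],[556,268]]))]
qp,f=fit(p,[500,-230,.2]);print('pan',qp[:2],np.degrees(qp[2]),f)
import json;json.dump([list(q),list(qp)],open('poses.json','w'))
def poly(im,n,P,col):
    cv2.polylines(im,[(proj(n,P)*16).round().astype(int)],False,col,1,cv2.LINE_AA,4)
th=np.linspace(0,6.283,60)
for n,im in(("top",t),("side",s)):
    poly(im,n,T(q,np.c_[152*np.cos(th),152*np.sin(th),331+0*th]),(0,0,255))
    poly(im,n,T(q,[[-30,120,15],[190,120,15],[190,-120,15],[-30,-120,15],[-30,120,15]]),(0,255,0))
    poly(im,n,T(q,[[-157,40,108],[-135,40,70],[-135,-40,70],[-157,-40,108]]),(255,255,0))
    poly(im,n,T(q,[[0,-94,219],[0,-150,219],[0,-150,241],[0,-94,241],[0,-94,219]]),(255,0,255))
    for z in(50,0):poly(im,n,T(qp,[[90,70,z],[90,-70,z],[-90,-70,z],[-90,70,z],[90,70,z]]),(0,255,255))
cv2.imwrite('pics/ov.png',np.vstack([cv2.resize(t[60:240,140:360],None,fx=2.2,fy=1.65),cv2.resize(s[130:290,130:350],None,fx=2.2,fy=1.85)]))
E
```

```text
rim top ellipse ((213.48033142089844, 135.20523071289062), (117.67061614990234, 118.36878204345703), 71.1681900024414) [[641.8 112.1 331. ]]
feeder [642.1 113.4] -1.9606514951539709 [-1.8  0.2 -0.4 -0.8 -1.4  0.4 -0.7  0.5 -0.1 -1.1  0.2 -0.7  1.7 -9.1
 -0.5 -0.1]
pan [ 495.9 -228.6] 14.848187963554928 [ 0.3 -0.2 -0.3  0.1 -0.5  0.6  0.1  0.1 -0.6 -0.3  0.1 -0.3]
```

View pics/ov.png

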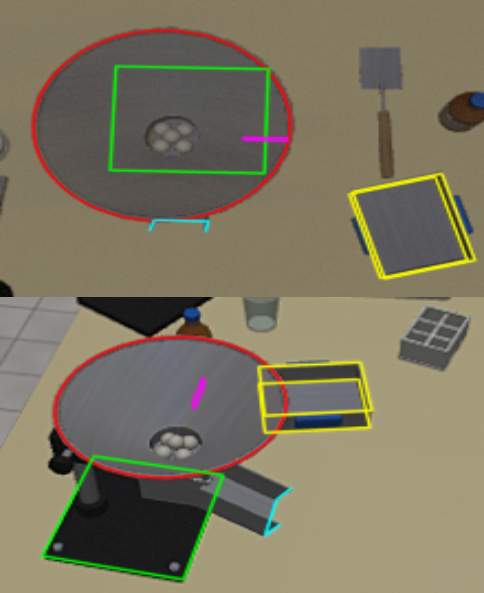

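Overlays match both views to about 1 px (rim, base, chute, pan). Next I'll refit with a corrected corner and work out the pan approach. I'll grip the -y bar slightly toward the pan's -x, with tool yaw = pan yaw + 180.

```bash
cat >> fit.py <<'E'
import json
def feedR(yaw): return Rn.from_euler('z',yaw,degrees=True).as_matrix()
def tgt_down(yaw): return Rm([-90,0,yaw])
def plan(tcp,R):
    st=env.state();R0=Rm(st['ee_rot']);d=np.array(tcp)-st['ee_pos']
    rv=Rn.from_matrix(R0.T@R).as_rotvec(degrees=True)
    print('t',round(st['time_s'],2),'pos',st['ee_pos'],'rot',st['ee_rot'],'F',st['force'],'w',st['gripper_width'])
    print('world d',d,'rotvec tool',rv,'shift in cur tool',R0.T@d,'shift in target tool',R.T@d)
E
python3 - <<'E'
from fit import *
o=[("side",[[190,120,15],[-30,120,15]],sc([[68,526],[275,571]])),
("top",[[-157,40,108],[-157,-40,108]],tc([[207,446],[281,448]])),
("side",[[-157,-40,108],[-157,40,108],[-135,40,70],],sc([[436,409],[418,472],[395,490]])),
("top",[[0,0,331]],np.array([[213.5,135.2]]))]
q,f=fit(o,[642,113,0]);print('feeder',q[:2],np.degrees(q[2]),f)
_,qp=json.load(open('poses.json'));json.dump([list(q),qp],open('poses.json','w'))
print('lip',T(q,[[-135,0,70]]),'grip',T(q,[[0,-122,219]]))
y=np.degrees(qp[2])-180
g=T(qp,[[-15,-75,0]])[0];print(g)
plan([g[0],g[1],120],tgt_down(y))
E
```

```text
feeder [641.9 112.9] -1.9479588707263882 [-1.7  0.1 -0.4 -0.9 -1.2  0.5 -0.5  0.5 -0.1 -1.3  0.3 -0.8  0.4 -0.4
 -0.3 -0.1]
lip [[507.  117.5  70. ]] grip [[637.8  -9.  219. ]]
[ 500.6 -304.9    0. ]
t 1.75 pos [ 259.3 -513.2  214. ] rot [ -90.    -0.  -153.2] F [-0.2  0.5 -0.9] w 91.15632554072668
world d [241.3 208.3 -94. ] rotvec tool [-0. 12.  0.] shift in cur tool [-309.3   94.   -77.1] shift in target tool [-286.6   94.  -139.5]
```

```bash
python3 -m handwheel '[[1,[0,10,0],[0,6,0]],[1,[0,10,0],[0,6,0]],[1,[-35.8,9.2,-17.4],[0,0,0]],[1,[-35.8,9.2,-17.4],[0,0,0]],[1,[-35.8,9.2,-17.4],[0,0,0]],[1,[-35.8,9.2,-17.4],[0,0,0]],[1,[-35.8,9.2,-17.4],[0,0,0]],[1,[-35.8,9.2,-17.4],[0,0,0]],[1,[-35.8,9.2,-17.4],[0,0,0]],[1,[-35.8,9.2,-17.4],[0,0,0]]]' 50
python3 - <<'E'
from fit import *
q,qp=json.load(open('poses.json'))
g=T(qp,[[-15,-75,0]])[0]
plan([g[0],g[1],16],tgt_down(np.degrees(qp[2])-180))
st=env.state();im=grab('wrist','w1.png')
for L in([[40,-84,50],[-40,-84,50],[-40,-66,50],[40,-66,50]],[[90,70,50],[90,-70,50],[-90,-70,50],[-90,70,50]]):
    cv2.polylines(im,[proj('wrist',T(qp,L),st).round().astype(int)],True,(0,0,255),1)
cv2.imwrite('pics/w1.png',im)
E
```

```text
time_s: 2.58
ee_pos: [501.9, -304.0, 120.1]
ee_rot: [-90.0, 0.0, -165.2]
force: [-0.2, -0.7, -0.0]
gripper_width: 91.2
t 2.58 pos [ 501.9 -304.   120.1] rot [ -90.     0.  -165.2] F [-0.2 -0.7 -0. ] w 91.23333989283779
world d [  -1.4   -0.9 -104.1] rotvec tool [-0. -0. -0.] shift in cur tool [  1.6 104.1   0.5] shift in target tool [  1.5 104.1   0.5]
```

View pics/w1.png

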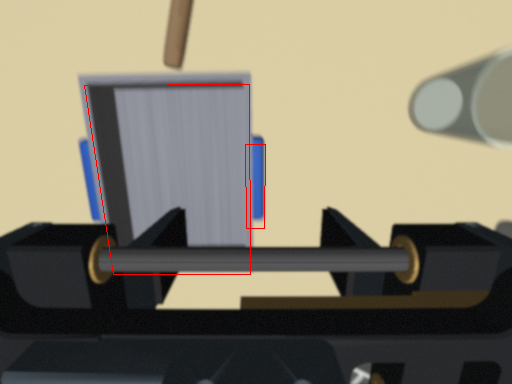

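The wrist view shows the bar at (257,177) between the fingers. It lies about 8 px further along tool -x than predicted. I'll recheck now that the arm has settled.

```bash
python3 - <<'E'
from fit import *
q,qp=json.load(open('poses.json'))
st=env.state();im=grab('wrist','w2.png');print(st['time_s'],st['ee_pos'],st['qvel'])
for L in([[40,-84,50],[-40,-84,50],[-40,-66,50],[40,-66,50]],[[90,70,50],[90,-70,50],[-90,-70,50],[-90,70,50]]):
    cv2.polylines(im,[proj('wrist',T(qp,L),st).round().astype(int)],True,(0,0,255),1)
cv2.imwrite('pics/w2.png',im)
E
```

```text
2.6333 [ 506.6 -298.9  118.2] [-4.3 -1.4  1.7 -3.1  2.8 -8.3]
```

View pics/w2.png

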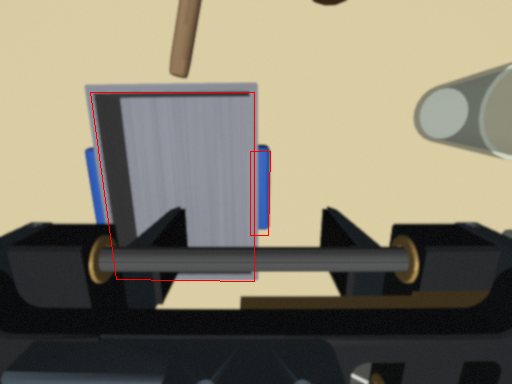

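```bash
python3 -m handwheel '[[1,[-5,0,0],[0,0,0]],[1,[0,0,0],[0,0,0]],[1,[0,20,0],[0,0,0]],[1,[0,20,0],[0,0,0]],[1,[0,20,0],[0,0,0]],[1,[0,20,0],[0,0,0]],[1,[0,14,0],[0,0,0]],[1,[0,10,0],[0,0,0]],[1,[0,0,0],[0,0,0]],[1,[0,0,0],[0,0,0]]]' 50
python3 - <<'E'
from fit import *
q,qp=json.load(open('poses.json'))
st=env.state();im=grab('wrist','w3.png');print(st['time_s'],st['ee_pos'],st['qvel'],st['force'])
for L in([[40,-84,50],[-40,-84,50],[-40,-66,50],[40,-66,50]],[[90,70,50],[90,-70,50],[-90,-70,50],[-90,70,50]]):
    cv2.polylines(im,[proj('wrist',T(qp,L),st).round().astype(int)],True,(0,0,255),1)
cv2.imwrite('pics/w3.png',im)
E
```

```text
time_s: 3.52
ee_pos: [505.1, -305.2, 16.7]
ee_rot: [-90.0, 0.0, -165.3]
force: [-0.5, -0.8, 0.1]
gripper_width: 91.1
3.5167 [ 505.1 -305.2   16.7] [ 0.5 -1.  -1.1  0.2  0.   0. ] [-0.5 -0.8  0.1]
```

View pics/w3.png

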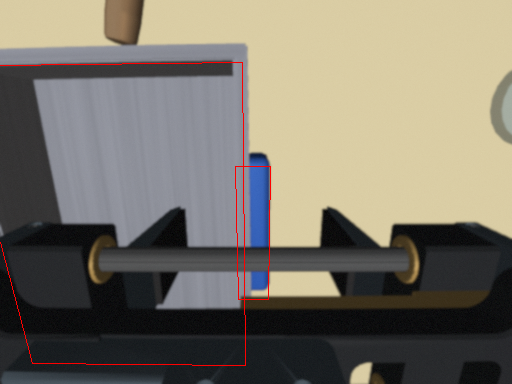

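The bar spans (249–269, 153–290), between the fingers. The pan sits about 6 mm further along +x than the top fit, so the grip is at pan x ≈ -16. Closing now.

```bash
python3 -m handwheel '[[0,[0,0,0],[0,0,0]],[0,[0,0,0],[0,0,0]],[0,[0,0,0],[0,0,0]],[0,[0,0,0],[0,0,0]],[0,[0,0,0],[0,0,0]],[0,[0,0,0],[0,0,0]],[0,[0,0,0],[0,0,0]],[0,[0,0,0],[0,0,0]],[0,[0,0,0],[0,0,0]],[0,[0,0,0],[0,0,0]]]' 55
python3 - <<'E'
from fit import *
q,qp=json.load(open('poses.json'))
print(env.state()['gripper_width'],env.state()['time_s'])
# update pan by +5 in pan x
qp2=[*(T(qp,[[5,0,0]])[0][:2]),qp[2]]
# place target: grip at pan(-15,-75); pan centre at feeder (-208,0)
g=T(q,[[-208-15,-75,0]])[0]
plan([g[0],g[1],30],tgt_down(np.degrees(q[2])-180))
E
```

```text
time_s: 4.4
ee_pos: [505.4, -304.2, 16.3]
ee_rot: [-90.0, -0.0, -165.2]
force: [-0.3, -0.5, -0.1]
gripper_width: 27.4
27.391799699287823 4.4
t 4.4 pos [ 505.4 -304.2   16.3] rot [ -90.    -0.  -165.2] F [-0.3 -0.5 -0.1] w 27.391799699287823
world d [-88.9 349.7  13.7] rotvec tool [-0.  16.8  0. ] shift in cur tool [  -3.4  -13.7 -360.8] shift in target tool [ 100.7  -13.7 -346.5]
```

```bash
python3 -m handwheel '[[0,[0,0,0],[0,0,0]],[0,[0,0,0],[0,0,0]],[0,[0,0,0],[0,0,0]],[0,[0,0,0],[0,0,0]],[0,[0,0,0],[0,0,0]],[0,[0,-4,0],[0,0,0]],[0,[0,-4,0],[0,0,0]],[0,[0,-4,0],[0,0,0]],[0,[0,0,0],[0,0,0]],[0,[0,0,0],[0,0,0]]]' 55
python3 - <<'E'
from fit import *
st=env.state();print(st['gripper_width'],st['force'],st['torque'])
grab('wrist','w4.png')
grab('side','s4.png',(130,110,330,290),3)
E
```

```text
time_s: 5.23
ee_pos: [505.6, -304.2, 28.7]
ee_rot: [-90.0, 0.0, -165.2]
force: [0.2, -0.2, -3.0]
gripper_width: 17.4
17.426112305209585 [ 0.2 -0.2 -3. ] [-0.2  0.   0. ]
```

View pics/w4.png

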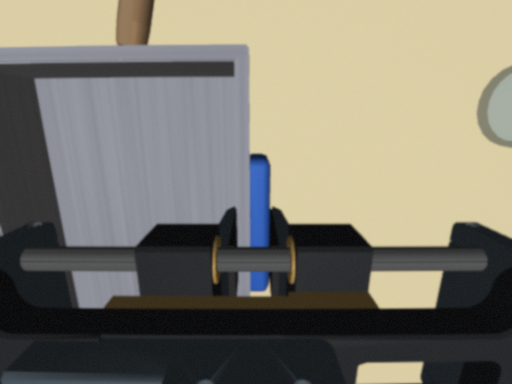

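View pics/s4.png

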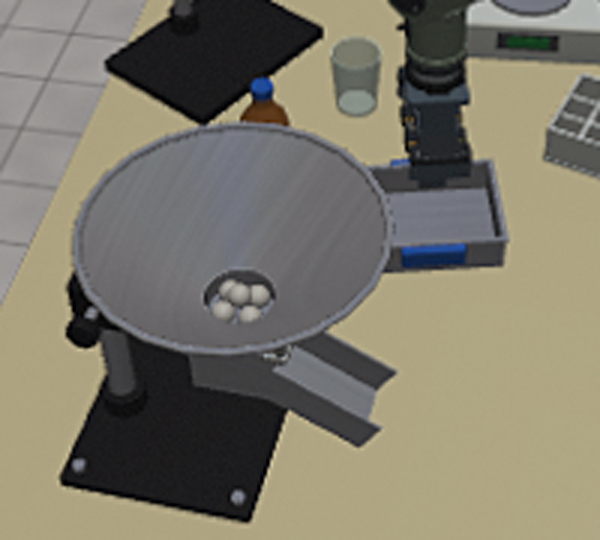

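The pan is gripped (17.4 mm) and lifted level by about 12 mm. I'll carry it clear of the lip first.

```bash
python3 -m handwheel '[[0,[0,0,0],[0,5.6,0]],[0,[6,0,-8],[0,5.6,0]],[0,[12,0,-16],[0,5.6,0]],[0,[18,0,-25],[0,0,0]],[0,[18,0,-25],[0,0,0]],[0,[18,0,-25],[0,0,0]],[0,[18,0,-25],[0,0,0]],[0,[18,0,-25],[0,0,0]],[0,[18,0,-25],[0,0,0]],[0,[5,0,-25],[0,0,0]]]' 55
python3 -m handwheel '[[0,[0,0,-25],[0,0,0]],[0,[0,0,-25],[0,0,0]],[0,[0,0,-25],[0,0,0]],[0,[0,0,-25],[0,0,0]],[0,[0,0,-20],[0,0,0]],[0,[0,0,-12],[0,0,0]],[0,[0,0,-6],[0,0,0]],[0,[0,0,0],[0,0,0]],[0,[0,0,0],[0,0,0]],[0,[0,0,0],[0,0,0]]]' 55
python3 - <<'E'
from fit import *
q,qp=json.load(open('poses.json'))
g=T(q,[[-208-15,-75,0]])[0]
plan([g[0],g[1],18],tgt_down(np.degrees(q[2])-180))
grab('side','s5.png',(180,110,380,290),3)
grab('top','t5.png')
E
```

```text
time_s: 6.17
ee_pos: [374.2, -101.5, 28.0]
ee_rot: [-90.1, -0.3, 178.0]
force: [-0.3, 0.5, -3.6]
gripper_width: 17.9
time_s: 7.0
ee_pos: [383.1, 34.1, 28.3]
ee_rot: [-90.0, -0.0, 178.0]
force: [0.0, -0.2, -3.2]
gripper_width: 17.6
t 7.0 pos [383.1  34.1  28.3] rot [-90.  -0. 178.] F [ 0.  -0.2 -3.2] w 17.641069657064403
world d [ 33.4  11.4 -10.3] rotvec tool [-0.  -0.1  0. ] shift in cur tool [-33.   10.3 -12.6] shift in target tool [-33.   10.3 -12.6]
```

View pics/s5.png

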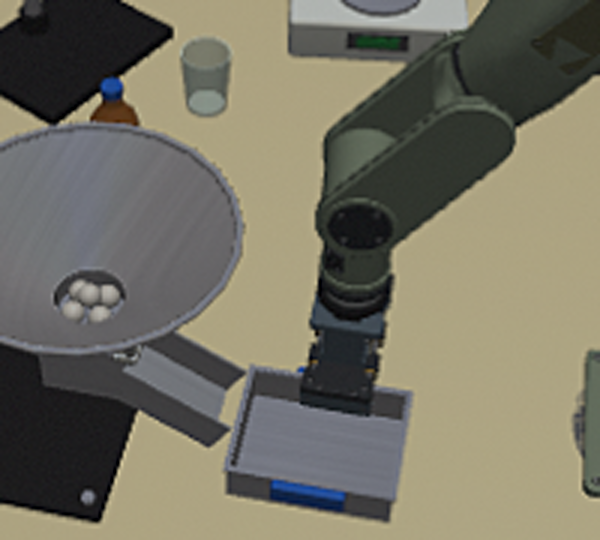

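View pics/t5.png

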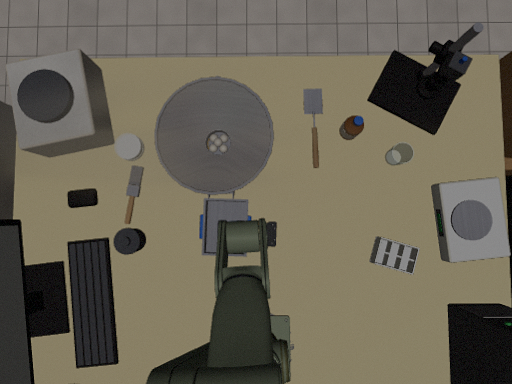

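In the side view the pan (320,440 in the crop) is just short of the chute tip, level and roughly aligned. I'll lower it to about 4 mm, move it in and set it down.

```bash
python3 -m handwheel '[[0,[0,4,-6],[0,0,0]],[0,[0,4,-6],[0,0,0]],[0,[-4,0,0],[0,0,0]],[0,[-8,0,0],[0,0,0]],[0,[-8,0,0],[0,0,0]],[0,[-8,0,0],[0,0,0]],[0,[-5,0,0],[0,0,0]],[0,[0,0,0],[0,0,0]],[0,[0,2,0],[0,0,0]],[0,[0,2,0],[0,0,0]]]' 55
python3 - <<'E'
from fit import *
q,qp=json.load(open('poses.json'))
g=T(q,[[-208-15,-75,0]])[0]
plan([g[0],g[1],16],tgt_down(np.degrees(q[2])-180))
grab('side','s6.png',(180,110,380,290),3)
grab('top','t6.png',(170,170,280,280),5)
E
```

```text
time_s: 7.93
ee_pos: [416.3, 45.4, 16.2]
ee_rot: [-90.0, -0.0, 178.0]
force: [-4.5, -5.1, 44.5]
gripper_width: 17.8
t 7.93 pos [416.3  45.4  16.2] rot [-90.  -0. 178.] F [-4.5 -5.1 44.5] w 17.773606908762616
world d [ 0.3  0.2 -0.2] rotvec tool [-0.  -0.1  0. ] shift in cur tool [-0.3  0.2 -0.2] shift in target tool [-0.3  0.2 -0.2]
```

View pics/s6.png

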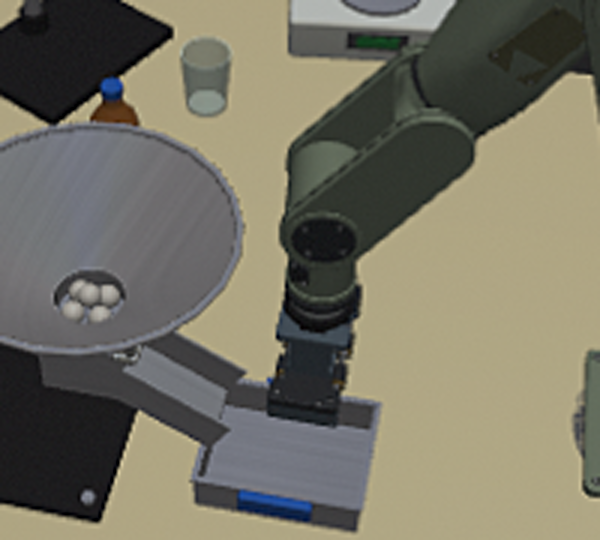

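View pics/t6.png

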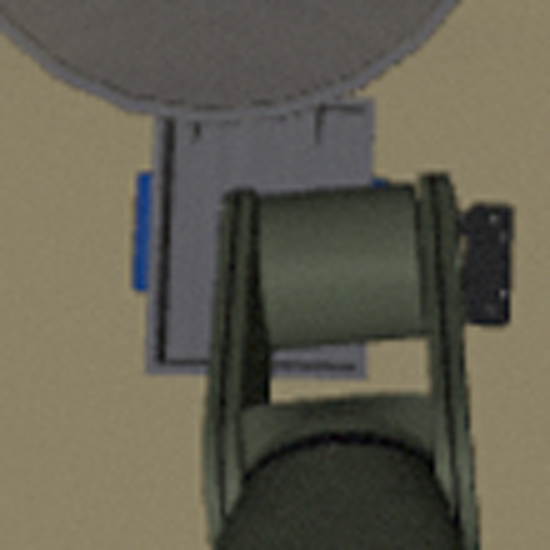

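The pan is on the bench under the lip, pressed down with about 44 N. I'll ease off and release.

```bash
python3 -m handwheel '[[0,[0,-1,0],[0,0,0]],[0,[0,0,0],[0,0,0]],[0.3,[0,0,0],[0,0,0]],[0.4,[0,0,0],[0,0,0]],[0.5,[0,0,0],[0,0,0]],[0.5,[0,0,0],[0,0,0]],[0.5,[0,0,0],[0,0,0]],[0.5,[0,-10,0],[0,0,0]],[0.5,[0,-20,0],[0,0,0]],[0.5,[0,-30,0],[0,0,0]]]' 30
python3 -m handwheel '[[0.5,[0,-40,0],[0,0,0]],[0.5,[0,-40,0],[0,0,0]],[0.5,[5,-40,16],[0,0,0]],[0.5,[10,-40,20],[0,0,0]],[0.5,[10,-30,30],[0,0,0]],[0.5,[10,-20,30],[0,0,0]],[0.5,[0,0,30],[0,0,0]],[0.5,[0,0,30],[0,0,0]],[0.5,[0,0,30],[0,0,0]],[0.5,[0,0,30],[0,0,0]]]'
python3 - <<'E'
from fit import *
st=env.state();print(st['time_s'],st['ee_pos'],st['force'],st['gripper_width'],st['qpos'])
grab('side','s7.png',(180,110,380,290),3)
grab('top','t7.png',(150,70,350,270),3)
grab('wrist','w7.png')
E
```

```text
time_s: 8.87
ee_pos: [414.7, 45.4, 76.4]
ee_rot: [-90.0, -0.3, 178.0]
force: [1.1, -0.6, 0.3]
gripper_width: 45.5
time_s: 9.7
ee_pos: [375.3, -166.7, 281.1]
ee_rot: [-90.0, 0.1, 178.0]
force: [0.2, -0.8, 0.5]
gripper_width: 45.9
9.7 [ 375.3 -166.7  281.1] [ 0.2 -0.8  0.5] 45.930899273793536 [-25.6   0.8 101.7   0.   77.4  66.4]
```

View pics/s7.png

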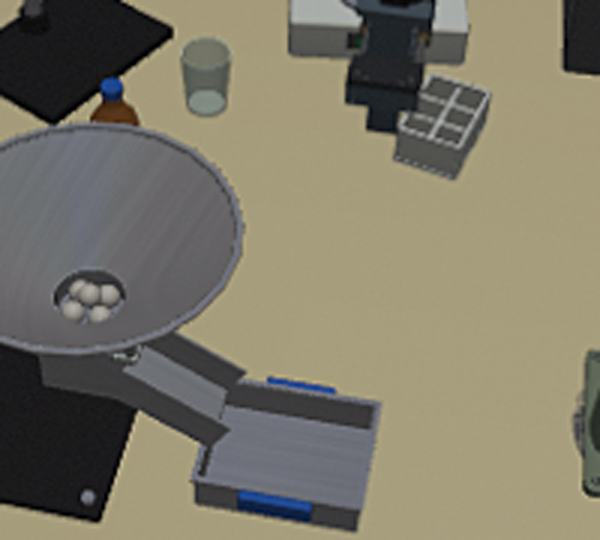

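View pics/t7.png

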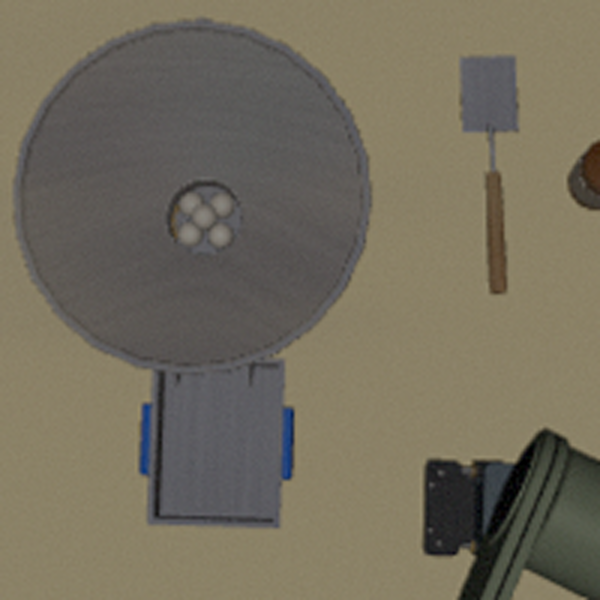

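View pics/w7.png

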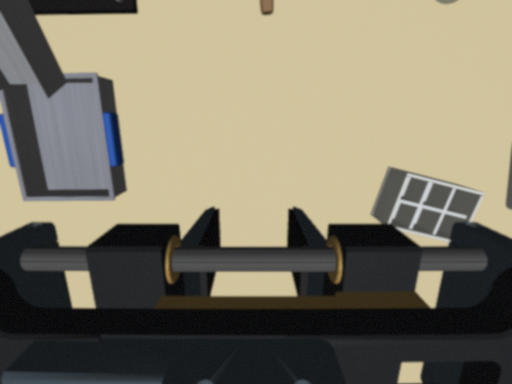

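The pan stands flat under the chute lip in both views and the gate is still shut. I'll fit the pan pose relative to the lip.

```bash
python3 - <<'E'
from fit import *
q,_=json.load(open('poses.json'))
t=lambda p:np.array(p,float)/3+[150,70]; s=lambda p:np.array(p,float)/3+[180,110]
p=[("top",[[-90,70,50],[-90,-70,50],[90,-70,50]],t([[148,525],[280,526],[284,362]])),
("side",[[-90,-70,50],[-90,70,50],[90,70,50]],s([[381,402],[358,515],[193,482]]))]
qp,f=fit(p,[430,120,0]);print('pan',qp[:2],np.degrees(qp[2]),f)
L=T(q,[[-135,0,0]])[0][:2]-qp[:2];c,s_=np.cos(qp[2]),np.sin(qp[2]);print('lip in pan',c*L[0]+s_*L[1],-s_*L[0]+c*L[1])
json.dump([q,list(qp)],open('poses.json','w'))
# approach for the gate: lean th
th=np.radians(45);F=feedR(np.degrees(q[2]))
ty=F@[0,np.sin(th),-np.cos(th)];tz=F@[1,0,0];tx=np.cross(ty,tz);R=np.c_[tx,ty,tz]
print('rpy',Rn.from_matrix(R).as_euler('xyz',degrees=True))
G=T(q,[[0,-122,236]])[0]; tcp=G+19*ty; pre=tcp-120*ty
print('tcp',tcp,'pre',pre)
plan(pre,R)
E
```

```text
pan [428.7 121.1] -1.8877969096296807 [-0.1 -0.6 -1.4  0.2 -1.1  0.1 -0.5  0.   1.  -2.9  0.2 -1.8]
lip in pan 78.44229619438443 -1.0556360595869787
rpy [-90.   45.  -91.9]
tcp [638.3   4.4 222.6] pre [635.4 -80.4 307.4]
t 9.85 pos [ 375.5 -166.6  280.6] rot [-90.   -0.  177.8] F [ 0.4  0.3 -0.5] w 45.753171922949264
world d [259.9  86.2  26.8] rotvec tool [-35.2 -85.2  35.1] shift in cur tool [-256.3  -26.9  -96.2] shift in target tool [-86.2  48.2 256.8]
```

Lip at pan (78, -1) mm, well inside the limits. Now I'll turn to the leaning pose.

```bash
python3 -m handwheel '[[0.6,[0,0,0],[-2.51,-6.09,2.51]],[0.6,[0,0,0],[-2.51,-6.09,2.51]],[0.6,[0,0,0],[-2.51,-6.09,2.51]],[0.6,[0,0,0],[-2.51,-6.09,2.51]],[0.6,[0,0,0],[-2.51,-6.09,2.51]],[0.6,[0,0,0],[-2.51,-6.09,2.51]],[0.6,[0,0,0],[-2.51,-6.09,2.51]],[0.6,[0,0,0],[-2.51,-6.09,2.51]],[0.6,[0,0,0],[-2.51,-6.09,2.51]],[0.6,[0,0,0],[-2.51,-6.09,2.51]]]'
python3 -m handwheel '[[0.6,[0,0,0],[-2.51,-6.09,2.51]],[0.6,[0,0,0],[-2.51,-6.09,2.51]],[0.6,[0,0,0],[-2.51,-6.09,2.51]],[0.6,[0,0,0],[-2.51,-6.09,2.51]],[0.6,[0,-10,20],[0,0,0]],[0.6,[0,-10,35],[0,0,0]],[0.6,[0,-10,35],[0,0,0]],[0.6,[0,0,35],[0,0,0]],[0.6,[0,0,25],[0,0,0]],[0.6,[0,0,10],[0,0,0]]]'
cat >> fit.py <<'E'
def grip(zg=236,back=120,lean=45,dy=0,dx=0):
    q,_=json.load(open('poses.json'))
    th=np.radians(lean);F=feedR(np.degrees(q[2]))
    ty=F@[0,np.sin(th),-np.cos(th)];tz=F@[1,0,0];tx=np.cross(ty,tz);R=np.c_[tx,ty,tz]
    tcp=T(q,[[dx,-122+dy,zg]])[0]+(19-back)*ty
    return tcp,R
E
python3 - <<'E'
from fit import *
plan(*grip())
st=env.state();print(st['qpos'])
im=grab('wrist','w8.png')
q,_=json.load(open('poses.json'))
for x in(-8,8):cv2.polylines(im,[proj('wrist',T(q,[[x,-94,209],[x,-150,209],[x,-150,241],[x,-94,241]]),st).round().astype(int)],True,(0,0,255),1)
cv2.imwrite('pics/w8.png',im)
E
```

```text
time_s: 10.68
ee_pos: [375.8, -164.2, 281.2]
ee_rot: [-98.9, 32.9, -121.4]
force: [-1.1, -0.0, 0.0]
gripper_width: 54.8
time_s: 11.52
ee_pos: [538.2, -189.5, 301.7]
ee_rot: [-89.8, 44.9, -91.4]
force: [-0.8, 0.4, -0.5]
gripper_width: 54.3
t 11.52 pos [ 538.2 -189.5  301.7] rot [-89.8  44.9 -91.4] F [-0.8  0.4 -0.5] w 54.32898484297064
world d [ 97.2 109.1   5.7] rotvec tool [0.2 0.4 0.1] shift in cur tool [-82.9  75.   94.3] shift in target tool [-83.5  75.4  93.4]
[-39.7  28.4  75.1  35.2 105.  -37.8]
```

View pics/w8.png

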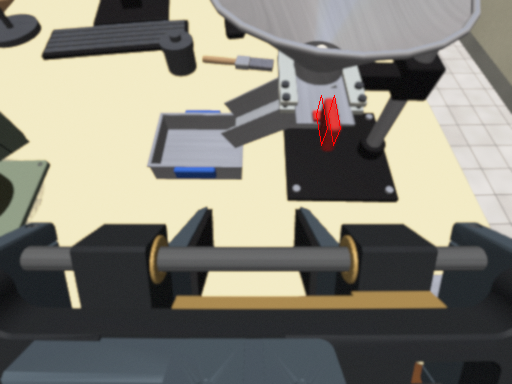

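The wrist view shows the red grip at (330,122), matching the prediction, with the pan under the chute. Moving to the pre-grasp pose.

```bash
python3 -m handwheel '[[0.6,[-10,9,12],[0,0,0]],[0.6,[-10,9,12],[0,0,0]],[0.6,[-10,9,12],[0,0,0]],[0.6,[-10,9,12],[0,0,0]],[0.6,[-10,9,12],[0,0,0]],[0.6,[-10,9,12],[0,0,0]],[0.6,[-10,9,12],[0,0,0]],[0.6,[-10,9,10],[0,0,0]],[0.6,[0,0,0],[0,0,0]],[0.6,[0,0,0],[0,0,0]]]'
python3 - <<'E'
from fit import *
plan(*grip())
st=env.state();print(st['qpos'])
im=grab('wrist','w9.png')
m=env.masks_of('wrist','gate_grip')
for a in m[:2]: print(a['p'],a['location'],a['region'].sum())
q,_=json.load(open('poses.json'))
for x in(-8,8):cv2.polylines(im,[proj('wrist',T(q,[[x,-94,209],[x,-150,209],[x,-150,241],[x,-94,241]]),st).round().astype(int)],True,(255,255,0),1)
cv2.imwrite('pics/w9.png',im)
grab('side','s9.png')
E
```

```text
time_s: 12.4
ee_pos: [631.5, -85.8, 308.1]
ee_rot: [-89.9, 44.9, -91.5]
force: [-1.0, -0.5, -0.3]
gripper_width: 54.9
t 12.4 pos [631.5 -85.8 308.1] rot [-89.9  44.9 -91.5] F [-1.  -0.5 -0.3] w 54.89576111597115
world d [ 3.9  5.4 -0.7] rotvec tool [0.2 0.3 0.1] shift in cur tool [-3.4  4.4  3.7] shift in target tool [-3.4  4.4  3.7]
[-28.3  30.3  70.8  39.9 100.  -27.1]
0.59 [260.9, 181.8] 2769
```

View pics/w9.png

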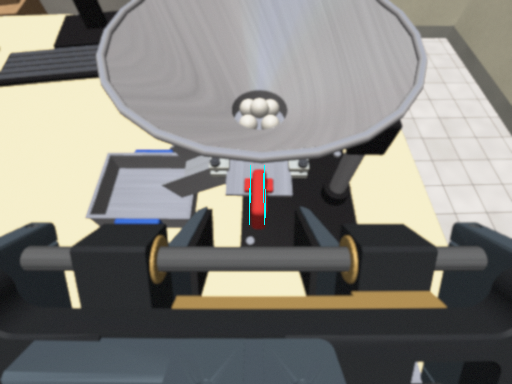

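View pics/s9.png

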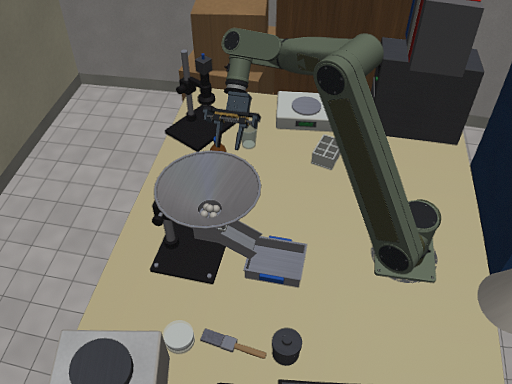

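```bash
python3 - <<'E'
from fit import *
st=env.state();grab('wrist','w10.png',(200,140,320,240),6)
q,_=json.load(open('poses.json'))
for y in(-80,-94,-108,-122,-150): print(y,proj('wrist',T(q,[[0,y,241],[0,y,209]]),st))
E
```

```text
-80 [[256.5 154.2]
 [256.2 170.5]]
-94 [[256.5 164.3]
 [256.2 180.1]]
-108 [[256.5 175. ]
 [256.2 190.1]]
-122 [[256.5 186.1]
 [256.2 200.6]]
-150 [[256.5 210.2]
 [256.2 223.1]]
```

View pics/w10.png

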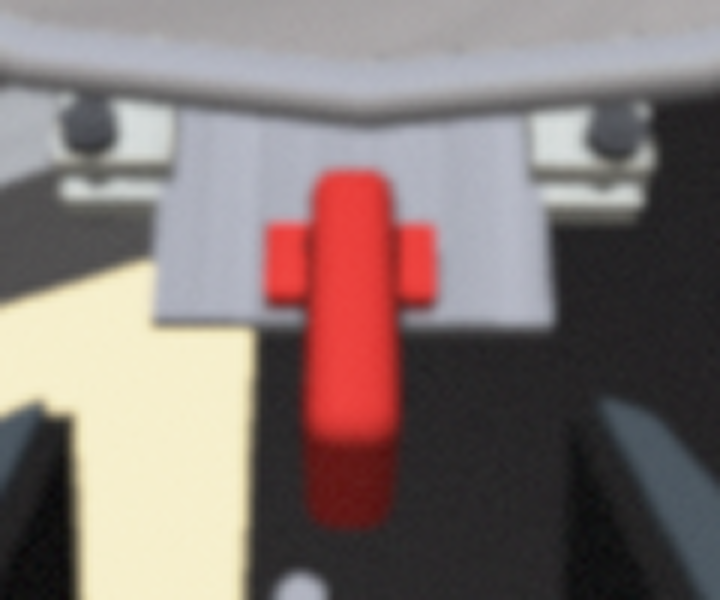

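The zoom shows the plate ending at about y = -113 and the outer part of the grip, y -113 to -150, standing free. It sits about 2 px to the right of the prediction. I'll pinch at y ≈ -136, z ≈ 225, clear of the plate and cross foot.

```bash
python3 - <<'E'
from fit import *
plan(*grip(zg=225,back=0,dy=-14,dx=2))
E
```

```text
t 12.6 pos [631.6 -87.4 308.1] rot [-89.9  44.9 -91.7] F [ 0.1  0.7 -0.6] w 54.87061106786299
world d [  8.1  77.8 -96.6] rotvec tool [0.1 0.2 0.1] shift in cur tool [ 12.9 123.4   5.6] shift in target tool [ 13.1 123.4   5.5]
```

```bash
python3 -m handwheel '[[0.6,[6,0,3],[0,0,0]],[0.6,[7,10,2.5],[0,0,0]],[0.6,[0,18,0],[0,0,0]],[0.6,[0,18,0],[0,0,0]],[0.6,[0,18,0],[0,0,0]],[0.6,[0,14,0],[0,0,0]],[0.6,[0,10,0],[0,0,0]],[0.6,[0,5,0],[0,0,0]],[0.6,[0,0,0],[0,0,0]],[0.6,[0,0,0],[0,0,0]]]'
python3 - <<'E'
from fit import *
plan(*grip(zg=225,back=0,dy=-14,dx=2))
grab('wrist','w11.png');grab('side','s11.png',(130,60,330,240),3)
E
```

```text
time_s: 13.43
ee_pos: [639.7, -30.7, 233.1]
ee_rot: [-89.8, 44.9, -91.6]
force: [0.5, -1.1, 0.3]
gripper_width: 54.4
t 13.43 pos [639.7 -30.7 233.1] rot [-89.8  44.9 -91.6] F [ 0.5 -1.1  0.3] w 54.41684210599662
world d [  0.   21.1 -21.5] rotvec tool [0.1 0.3 0.1] shift in cur tool [ 0.3 30.1 -0.6] shift in target tool [ 0.3 30.1 -0.7]
```

View pics/w11.png

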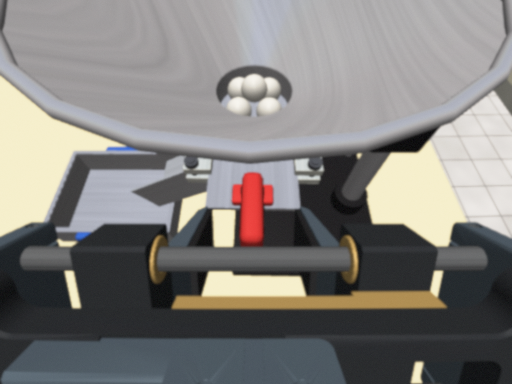

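View pics/s11.png

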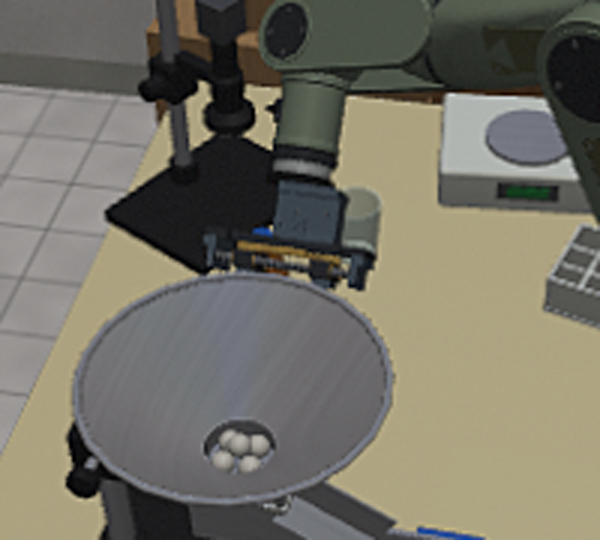

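Grip at (252,215) is centred between the fingers, with 30 mm to go.

```bash
python3 -m handwheel '[[0.6,[0,8,0],[0,0,0]],[0.6,[0,8,0],[0,0,0]],[0.6,[0,8,0],[0,0,0]],[0.6,[0,6,0],[0,0,0]],[0.6,[0,0,0],[0,0,0]],[0.6,[0,0,0],[0,0,0]],[0,[0,0,0],[0,0,0]],[0,[0,0,0],[0,0,0]],[0,[0,0,0],[0,0,0]],[0,[0,0,0],[0,0,0]]]' 30
python3 -m handwheel '[[0,[0,0,0],[0,0,0]],[0,[0,0,0],[0,0,0]],[0,[0,0,0],[0,0,0]],[0,[0,0,0],[0,0,0]],[0,[0,0,0],[0,0,0]],[0,[0,0,0],[0,0,0]],[0,[0,0,0],[0,0,0]],[0,[0,0,0],[0,0,0]],[0,[0,0,0],[0,0,0]],[0,[0,0,0],[0,0,0]]]' 30
python3 - <<'E'
from fit import *
plan(*grip(zg=225,back=0,dy=-14,dx=2))
grab('wrist','w12.png')
st=env.state();q,_=json.load(open('poses.json'))
print('80mm pull in tool:',Rm(st['ee_rot']).T@(feedR(np.degrees(q[2]))@[0,-80,0]),st['torque'])
E
```

```text
time_s: 14.37
ee_pos: [640.3, -9.5, 212.1]
ee_rot: [-89.8, 44.9, -91.6]
force: [-0.3, -0.6, -0.3]
gripper_width: 31.5
time_s: 15.2
ee_pos: [639.2, -9.3, 211.9]
ee_rot: [-90.0, 44.9, -91.7]
force: [-5.3, -0.1, 2.2]
gripper_width: 16.2
t 15.2 pos [639.2  -9.3 211.9] rot [-90.   44.9 -91.7] F [-5.3 -0.1  2.2] w 16.166220376313415
world d [ 0.6 -0.3 -0.3] rotvec tool [0.2 0.2 0.1] shift in cur tool [0.5 0.  0.6] shift in target tool [0.4 0.  0.6]
80mm pull in tool: [ 56.6 -56.5  -0.3] [-0.4  0.4 -0.2]
```

View pics/w12.png

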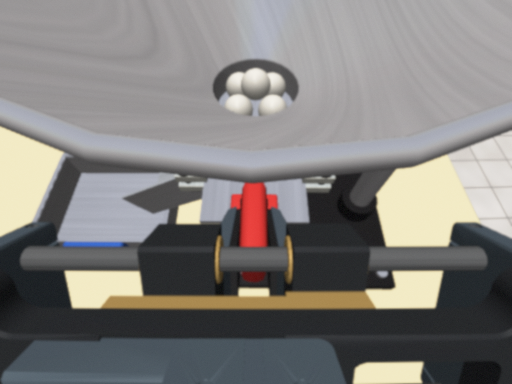

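Grip pinched at 16.2 mm. Drawing the gate.

```bash
python3 -m handwheel '[[0,[2,-2,0],[0,0,0]],[0,[4,-4,0],[0,0,0]],[0,[5,-5,0],[0,0,0]],[0,[5,-5,0],[0,0,0]],[0,[5,-5,0],[0,0,0]],[0,[5,-5,0],[0,0,0]],[0,[5,-5,0],[0,0,0]],[0,[5,-5,0],[0,0,0]],[0,[5,-5,0],[0,0,0]],[0,[4,-4,0],[0,0,0]]]' 30
python3 - <<'E'
from fit import *
plan(*grip(zg=225,back=0,dy=-14-75,dx=2))
E
```

```text
time_s: 16.08
ee_pos: [636.5, -71.8, 211.9]
ee_rot: [-90.2, 45.1, -91.7]
force: [-7.3, 5.3, 0.3]
gripper_width: 16.2
t 16.08 pos [636.5 -71.8 211.9] rot [-90.2  45.1 -91.7] F [-7.3  5.3  0.3] w 16.212462506630033
world d [  0.7 -12.8  -0.4] rotvec tool [ 0.3  0.1 -0.1] shift in cur tool [ 9.3 -8.8  1.1] shift in target tool [ 9.3 -8.8  1.1]
```

```bash
python3 -m handwheel '[[0,[3,-3,0],[0,0,0]],[0,[3,-3,0],[0,0,0]],[0,[2,-2,0],[0,0,0]],[0,[1,-1,0],[0,0,0]],[0,[1,-1,0],[0,0,0]],[0,[0,0,0],[0,0,0]],[0,[0,0,0],[0,0,0]],[0,[0,0,0],[0,0,0]],[0,[0,0,0],[0,0,0]],[0,[0,0,0],[0,0,0]]]' 30
python3 - <<'E'
from fit import *
plan(*grip(zg=225,back=0,dy=-14-75,dx=2))
grab('side','s13.png',(130,110,330,290),3);grab('wrist','w13.png')
E
```

```text
time_s: 16.92
ee_pos: [636.0, -81.9, 212.0]
ee_rot: [-90.3, 45.4, -91.7]
force: [-4.3, 17.7, -3.5]
gripper_width: 16.1
t 16.92 pos [636.  -81.9 212. ] rot [-90.3  45.4 -91.7] F [-4.3 17.7 -3.5] w 16.14972814030161
world d [ 1.2 -2.7 -0.4] rotvec tool [ 0.5  0.2 -0.4] shift in cur tool [ 2.2 -1.6  1.3] shift in target tool [ 2.2 -1.6  1.3]
```

View pics/s13.png

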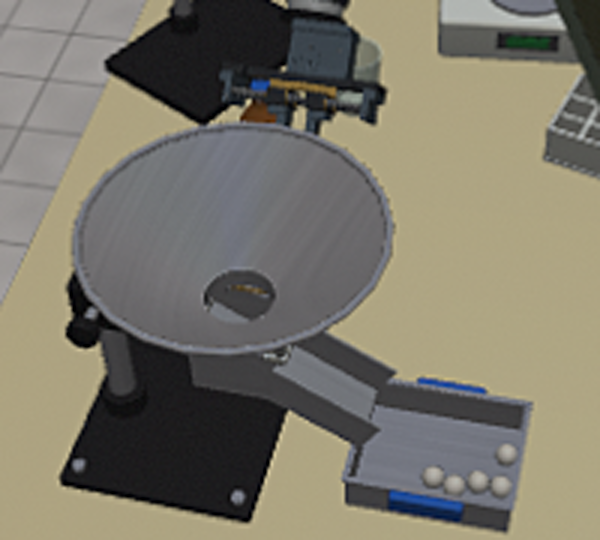

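View pics/w13.png

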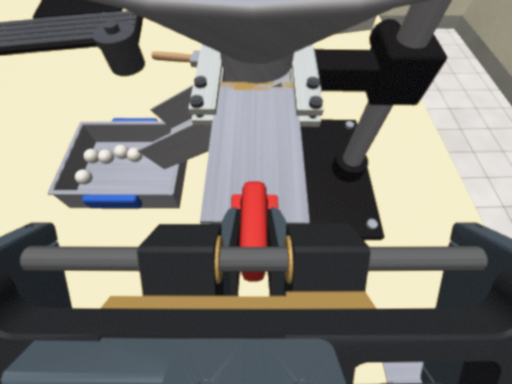

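All five balls are in the pan: side crop (433–507, 455–486), wrist (82–134, 151–176). The grip moved about 73 mm and the pull now reads 18 N against 4 N of drag, so it's probably at the stop. I'll pull a little harder to confirm.

```bash
python3 -m handwheel '[[0,[0,0,0],[0,0,0]],[0,[0,0,0],[0,0,0]],[0,[1,-1,0],[0,0,0]],[0,[1,-1,0],[0,0,0]],[0,[1,-1,0],[0,0,0]],[0,[1,-1,0],[0,0,0]],[0,[0,0,0],[0,0,0]],[0,[0,0,0],[0,0,0]],[0,[0,0,0],[0,0,0]],[0,[0,0,0],[0,0,0]]]' 50
python3 - <<'E'
from fit import *
plan(*grip(zg=225,back=0,dy=-14-75,dx=2))
E
```

```text
time_s: 17.85
ee_pos: [635.9, -82.0, 212.2]
ee_rot: [-90.5, 46.0, -91.7]
force: [-2.2, 37.2, -8.2]
gripper_width: 16.2
t 17.85 pos [635.9 -82.  212.2] rot [-90.5  46.  -91.7] F [-2.2 37.2 -8.2] w 16.219254373505713
world d [ 1.3 -2.6 -0.6] rotvec tool [ 0.7  0.2 -1. ] shift in cur tool [ 2.2 -1.4  1.4] shift in target tool [ 2.3 -1.4  1.4]
```

It didn't move at 37 N, so that is the hard stop. I'll unload partly, keeping a slight outward pull, then release and back off along the tool axis.

```bash
python3 -m handwheel '[[0,[-2,2,0],[0,0,0]],[0,[-2,2,0],[0,0,0]],[0,[-1,1,0],[0,0,0]],[0,[0,0,0],[0,0,0]],[0.3,[0,0,0],[0,0,0]],[0.5,[0,0,0],[0,0,0]],[0.6,[0,0,0],[0,0,0]],[0.6,[0,0,0],[0,0,0]],[0.6,[0,0,0],[0,0,0]],[0.6,[0,0,0],[0,0,0]]]' 30
python3 - <<'E'
from fit import *
plan(*grip(zg=225,back=0,dy=-14-75,dx=2))
grab('wrist','w14.png')
E
```

```text
time_s: 18.68
ee_pos: [638.2, -85.9, 212.0]
ee_rot: [-89.8, 44.9, -91.6]
force: [-0.2, 0.4, 0.5]
gripper_width: 53.1
t 18.68 pos [638.2 -85.9 212. ] rot [-89.8  44.9 -91.6] F [-0.2  0.4  0.5] w 53.13214921730204
world d [-0.9  1.3 -0.5] rotvec tool [0.  0.3 0.1] shift in cur tool [-0.6  1.2 -1. ] shift in target tool [-0.6  1.2 -1. ]
```

View pics/w14.png

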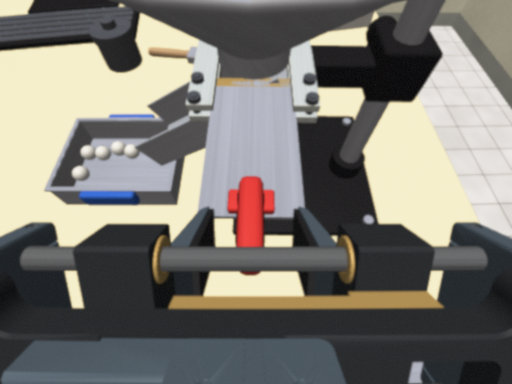

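The fingers are open and clear of the grip. Backing away along the tool axis.

```bash
python3 -m handwheel '[[0.6,[0,-8,0],[0,0,0]],[0.6,[0,-15,0],[0,0,0]],[0.6,[0,-20,0],[0,0,0]],[0.6,[0,-20,0],[0,0,0]],[0.6,[0,-20,0],[0,0,0]],[0.6,[0,-20,0],[0,0,0]],[0.6,[0,-15,0],[0,0,0]],[0.6,[0,-7,0],[0,0,0]],[0.6,[0,0,0],[0,0,0]],[0.6,[0,0,0],[0,0,0]]]'
python3 - <<'E'
from fit import *
st=env.state();print(st['time_s'],st['ee_pos'],st['force'])
im=grab('wrist','w15.png')
q,_=json.load(open('poses.json'))
for d,c in((75,(255,255,0)),(71,(0,255,0))):
  for x in(-6,10):cv2.polylines(im,[proj('wrist',T(q,[[x,-94-d,209],[x,-150-d,209],[x,-150-d,241],[x,-94-d,241]]),st).round().astype(int)],True,c,1)
cv2.imwrite('pics/w15.png',cv2.resize(im[60:260,130:390],None,fx=3,fy=3))
grab('side','s15.png')
E
```

```text
time_s: 19.57
ee_pos: [635.0, -173.9, 300.2]
ee_rot: [-89.8, 44.9, -91.6]
force: [0.4, -0.1, 0.4]
gripper_width: 54.7
19.5667 [ 635.  -173.9  300.2] [ 0.4 -0.1  0.4]
```

View pics/w15.png

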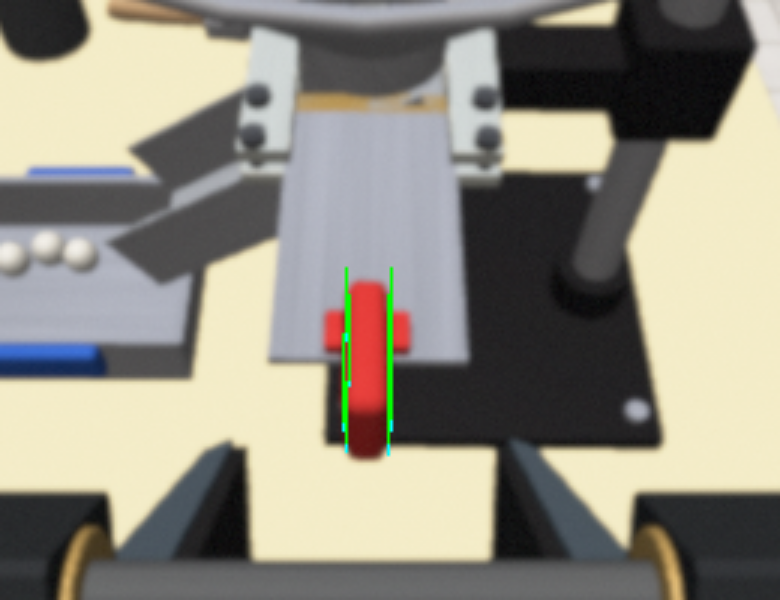

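View pics/s15.png

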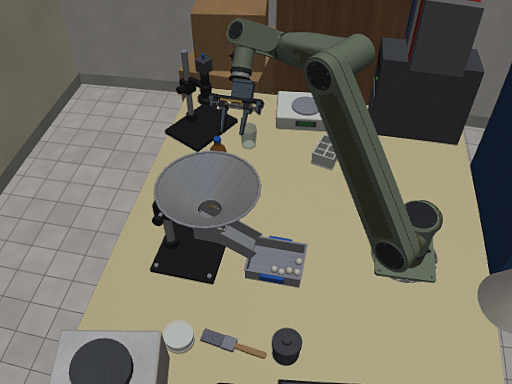

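The grip is at the 75 mm outline, five balls are at rest in the flat pan at (275–299, 262–272), the bystanders haven't moved, and the robot is clear. Handing in.

```bash
python3 -c "
from workcell import env
s=env.state();print(s['time_s'],s['force'],abs(s['qvel']).max());print(env.job_done())"
```

```text
19.6667 [ 0.10768042  0.69906173 -0.52095575] 0.3212521717055365
the job is handed in; nothing more can be done
None
```

The job is done and handed in at 19.7 s; no verdict came back. I gripped the pan by its -y bar and set it flat under the chute. I then pinched the outer part of the red grip at a 45° lean, drew the gate out, let go and backed off.

- **Pan:** before I drew the gate, the chute lip measured at about (78, -1) mm in the pan's frame, so it was over the pan. The last side picture shows the pan standing flat.
- **Gate:** the tool's own reading showed only about 73 mm of travel. The gate did not move when I pulled harder, up to 37 N, so it is against the stop. In the last wrist picture the grip matched the outline predicted for 75 mm.
- **Balls and bystanders:** the last side picture shows all five balls in the pan. The bystanders it shows look unmoved; I compared them by eye only.
- **Robot:** the gripper was open and clear of everything, with wrist force under 1 N at hand-in.
- **Off-plan readings:**
  - The pan's first position differed by about 6 mm between the top and wrist cameras, and I allowed for that when gripping it.
  - Setting the pan down briefly pressed it onto the bench at about 44 N through the fingers, which I eased off before letting go. That is above the 40 N limit for the arm or gripper body, but only the fingers were gripping the pan, so I don't expect it to count.

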